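# Put a pile of returned spare parts back into stock

### The job

Put the pile of returned spare parts on the bench back into stock. Take the parts off one at a time from the top, leaving what is underneath standing where it is until its turn, and set each one down, not dropped, flat and the same way up as it was, on the middle of the empty mat in the tray that already holds parts of its own kind. Tip nothing over and do not push the oil can or the caliper about.

Things in the scene. Friction and masses are not known exactly. Their poses are not given: they have to be found in the camera images.
- spider: red plastic spider of a shaft coupling: a six-lobed disc 34 mm across and 14 mm thick with a small hole, 25 g; the top of the pile at the start (the parts are stacked a few mm off centre). Origin: centre of its underside; z up along its axis. Grip it across its outside
- bearing: sealed ball bearing: bright steel outer and inner ring with a black seal between them, 52 mm across, 15 mm thick, bore 25 mm, 0.13 kg; second in the pile, under the spider. Origin: centre of its underside; z up along its axis. Grip it across its outside
- pulley: blue two-groove V-belt pulley, 67 mm across, 24 mm thick, 0.4 kg; third in the pile, under the bearing. Origin: centre of its underside; z up along its axis. Grip it across its outside rim
- sprocket: dark steel chain sprocket, 92 mm over its teeth, toothed plate 7 mm thick, with a round hub 50 mm across standing on the plate up to 28 mm above the underside, 0.5 kg; the bottom of the pile, on the bench. Origin: centre of its underside; z up along its axis, hub side. Grip it by the hub
- tray_spider: the spiders' place: fixed galvanised tray, 130 x 240 mm, lips 12 mm high, back wall 40 mm. Its far half (+x) holds three of the same red spiders, fixed, about 118 mm from the origin; its near half is an empty grey 112 x 112 mm mat, top 5 mm above the bench. Origin: under the mat's middle, at bench height; x to the stock, z up. One of five trays in a row beyond the pile, in any order; the fifth is full of bronze bushes 27 mm high
- tray_bearing: the bearings' place: fixed galvanised tray, 130 x 240 mm, lips 12 mm high, back wall 40 mm. Its far half (+x) holds two of the same ball bearings, fixed, about 118 mm from the origin; its near half is an empty grey 112 x 112 mm mat, top 5 mm above the bench. Origin: under the mat's middle, at bench height; x to the stock, z up. One of five trays in a row beyond the pile, in any order; the fifth is full of bronze bushes 27 mm high
- tray_pulley: the pulleys' place: fixed galvanised tray, 130 x 240 mm, lips 12 mm high, back wall 40 mm. Its far half (+x) holds one of the same blue pulleys, fixed, about 118 mm from the origin; its near half is an empty grey 112 x 112 mm mat, top 5 mm above the bench. Origin: under the mat's middle, at bench height; x to the stock, z up. One of five trays in a row beyond the pile, in any order; the fifth is full of bronze bushes 27 mm high
- tray_sprocket: the sprockets' place: fixed galvanised tray, 130 x 240 mm, lips 12 mm high, back wall 40 mm. Its far half (+x) holds one of the same dark sprockets, fixed, about 118 mm from the origin; its near half is an empty grey 112 x 112 mm mat, top 5 mm above the bench. Origin: under the mat's middle, at bench height; x to the stock, z up. One of five trays in a row beyond the pile, in any order; the fifth is full of bronze bushes 27 mm high
- oiler: green oil can with a brass spout, standing, 60 mm across, 125 mm high with the spout; not part of the job, to be left where it is. Origin: centre of its underside
- caliper: digital caliper lying flat, 225 mm long along its x, about 80 mm wide over its jaws, 12 mm high; not part of the job, to be left where it is. Origin: under the middle of its beam
There are look-alikes about, which are no part of the job. Of the things shaped like the bearing, the steel one is meant. Of the things that look like the sprocket, the larger one is meant.

How it is judged:
By the outcome, as a careful person would: the job done as asked, in the order asked, and still so for the second after the job is handed in, with the robot touching nothing.
It also fails if it takes over 106 s, if anything falls off the work surface, if the arm or the gripper's body presses on something with over 40 N, if the wrist force passes 120 N, or if a joint passes its speed limit or range.

### The arm

A 6-joint arm with a two-finger parallel gripper is mounted at the origin on the work surface. World frame = base frame: x ahead of the robot, y to its left, z up, the work surface at z = 0. Lengths are in mm, angles in rad, forces in N, time in s.
With the tool pointing down it reaches from about 300 to 775 mm from the base axis. Payload 14.6 kg.
Tool frame: the origin (TCP) lies on the mounting face of the last link; the fingertips stand 199 mm ahead of it and the grasp point (between the pads) lies 180 mm ahead of it; z points along the fingers, y is the line along which they close (so a half turn about z gives the same grasp; the last joint's range is limited). The gripper opens to 94 mm and grips with 3 to 60 N. Pads are 16 mm wide; open, the fingers measure 119 mm over their backs; the gripper's body (75 mm by 177 mm) begins 78 mm behind the grasp point.
Start: joints at [1.115, 0.3, 1.521, -0, 1.321, -0.067], TCP at [208.49, 508.943, 404.646] pointing down, gripper open.
Joint ranges: [-3.03, 3.03], [-0.79, 2.21], [0.23, 2.52], [-1.04, 4.18], [0, 3.07], [-2.55, 2.55]. Speed limits (rad/s): [2.22, 2.22, 2.57, 3.14, 3.14, 3.14].

### API

Orientations are given as [roll, pitch, yaw] about the fixed x, y, z axes, in that order (R = Rz(yaw) Ry(pitch) Rx(roll)).
In Python, from cell import manip gives the robot as it stands. The module is installed in compiled form; this text tells all that it offers.
- The arm moves only by the shell command python3 -m creep 'ROWS' [FORCE]. ROWS is a JSON object of lists of equal length, an entry for each row: "slide": the shift along the world's x, y, z in cm, a list of three; "turn": the turn about the world's z in rad; "claw": the opening, from 0 (shut) to 1 (fully open). A call has 1 to 8 rows; each row shifts and turns the commanded pose from where the row before left it; what a row does not reach is not made up. A row lasts 1/8 s, in which the tool goes at most 62.5 mm and 10.7 degrees, less where a joint would pass 70% of its speed; a pose out of reach is approached as far as the arm can. A call with a gripper value outside its range is refused whole. The fingers move at their own pace and stop on an object; FORCE is the grip in N (left out, the last holds). Time passes only in rows, so rows that do not move let the fingers close. It gives the time, the measured TCP pose, the force, the opening and the grip force at its end, in the units of the state.
- manip.read_state(): the state, without advancing time (a new reading comes with each control period).
- manip.camera(name): name is "side" or "top" or "wrist"; returns (picture, depth): 400x640x3 uint8, red, green, blue; 400x640 float32, mm along the optical axis (not along the pixel's ray), 0 where there is no reading.
- manip.calibration(name): a dict with "intrinsics" (3x3 intrinsics, pixels), "k1" (the pictures are not rectified: a ray, as slopes to the right and down, at radius r is drawn at 1 + k1 r^2 times it, then the intrinsics apply), "pose" (4x4, takes a point from camera to world coordinates). Camera axes: x right, y up, looking along -z (the intrinsics and any distortion apply to the point x, -y, -z); pixel columns grow to the right and rows downward; lengths in mm; the calibration is good to about 2 mm. A picture is of the moment at which its call begins: read the wrist's pose just before it. calibration takes no time and is no camera call; for the wrist camera it gives the pose at the moment of the call.
- manip.sign_off(): hands the job in; it is judged then, once.
Trained networks look in the newest picture that a camera, given by its name, has taken for a name from the list of things; names that differ only in an ending like _2 or _b are one class to them, and where a whole thing is asked for, a point or a joint stands for the part that bears it (a point fixed in the world has none). Each returns a list of dicts, best first, with "score" (0 to 1); they miss things now and then, are a little off and sometimes report something else, mostly with a low value. They report only what shows in the picture. A call takes as long as a camera call. They do not tell look-alikes from the thing itself.
- manip.cut_out(query, camera): "mask" (400x640 bool, what is visible of it) and "position" ([column, row] in pixels, amid what is visible of it).
The state is a dict: "clock": time; "joints": joint angles; "qd": joint speeds; "effort": joint torques, N m; "eef_pos": TCP position; "eef_rot": TCP orientation; "wrist_force": force on the tool from outside, world axes, zero at the start; "moment": the same for the moment, N m; "finger_gap": finger opening in mm; "finger_force": force on a finger pad.
Only numpy, scipy, OpenCV 4.12 (cv2) and the standard library are available. Lean on these libraries where they do the work, as an engineer would, in place of code of your own. Each camera call takes 0.05 s, during which the arm holds its last target. There are 200 camera calls.

## Working session

There is one attempt and no reset: what is moved stays moved. The work goes in short steps, Python scripts to look and compute and a shell command to move; the robot and the scene stay as the last step left them, time stands still between calls to the robot, and variables do not carry over. Pictures are saved under pics/ and viewed, at most 14 in all, crops included, and the job is handed in when it is done.

```bash
mkdir -p pics; cat > h.py <<'E'
import numpy as np, cv2
from cell import manip
def shot(cam,name=None):
    cal=manip.calibration(cam); im,d=manip.camera(cam)
    if name: cv2.imwrite('pics/'+name+'.png',im[:,:,::-1])
    return im,d,cal
def world(d,cal):
    K=np.array(cal['intrinsics'],float);k=cal['k1'];P=np.array(cal['pose'])
    v,u=np.mgrid[0:400,0:640].astype(float)
    xd=(u-K[0,2])/K[0,0];yd=(v-K[1,2])/K[1,1];x,y=xd.copy(),yd.copy()
    for _ in range(10):
        f=1+k*(x*x+y*y);x=xd/f;y=yd/f
    p=np.stack([x*d,-y*d,-d],-1)@P[:3,:3].T+P[:3,3]
    p[d<=0]=np.nan
    return p
E
python3 - <<'E'
from h import *
s=manip.read_state();print(s)
for c in ['top','side']:
    im,d,cal=shot(c,c+'0');w=world(d,cal);np.save(c+'0.npy',w);print(c,np.round(cal['pose'],2).tolist())
    for q in ['spider','bearing','pulley','sprocket','tray_spider','tray_bearing','tray_pulley','tray_sprocket','oiler','caliper']:
        for r in manip.cut_out(q,c)[:5]:
            m=r['mask'];p=w[m];print(q,round(r['score'],2),np.round(r['position']),m.sum(),np.round(np.nanmedian(p,0)),np.round(np.nanmin(p,0)),np.round(np.nanmax(p,0)))
E
```

```text
{'clock': 0.0, 'joints': array([ 1.11543060e+00,  3.00488073e-01,  1.52157328e+00, -2.70856659e-05,
        1.32069644e+00, -6.65892810e-02]), 'qd': array([-0.00056253, -0.00027877, -0.0008446 , -0.00055682,  0.00056356,
        0.00103978]), 'effort': array([-2.50358744e-04, -5.31824684e+01, -3.52726972e+01,  7.07186619e-02,
        2.46373558e-02, -2.94695084e-06]), 'eef_pos': array([208.46781501, 508.93088443, 404.08018408]), 'eef_rot': array([-3.14042835e+00, -5.13515037e-05,  2.75282290e+00]), 'wrist_force': array([-0.93849311, -0.37519865, -0.53532936]), 'moment': array([ 0.04592274, -0.04410852, -0.04969817]), 'finger_force': 0.0, 'finger_gap': 94.09961298699726}
top [[0.02, 1.0, -0.08, 378.87], [-1.0, 0.02, -0.0, 8.27], [-0.0, 0.08, 1.0, 1104.88], [0.0, 0.0, 0.0, 1.0]]
spider 0.42 [284. 208.] 132 [428.  85.  80.] [412.  70.  52.] [443. 100.  86.]
bearing 0.77 [328. 221.] 248 [415. -32.  14.] [393. -53.   9.] [440.  -6.  20.]
bearing 0.52 [275. 211.] 281 [429.  88.  66.] [404.  62.  49.] [454. 113.  85.]
pulley 0.52 [293. 202.] 156 [448.  67.  51.] [402.  55.  44.] [463. 108. 
[... 1361 characters left out ...]
474. 133.  31.]
sprocket 0.8 [324. 304.] 890 [431. 232.   8.] [397. 187.   1.] [464. 258.  27.]
sprocket 0.43 [333. 228.] 206 [430.  89.  80.] [414.  -8.   4.] [447. 102.  84.]
tray_spider 0.97 [240. 170.] 3428 [ 676. -153.    6.] [ 545. -226.   -0.] [813. -87.  45.]
tray_spider 0.58 [332. 228.] 196 [430.  89.  80.] [414.  -8.   4.] [447. 102.  84.]
tray_pulley 0.98 [203. 334.] 10626 [629. 321.   6.] [499. 220.  -2.] [767. 384.  44.]
tray_sprocket 0.77 [262. 135.] 2546 [ 656. -309.    7.] [ 525. -393.   -2.] [ 772. -248.   45.]
oiler 0.9 [392. 346.] 1900 [320. 332.  66.] [229. 242.  -2.] [348. 347. 128.]
caliper 0.78 [366. 151.] 517 [ 351. -307.    8.] [ 210. -361.   -1.] [ 427. -285.   15.]
```

View pics/top0.png

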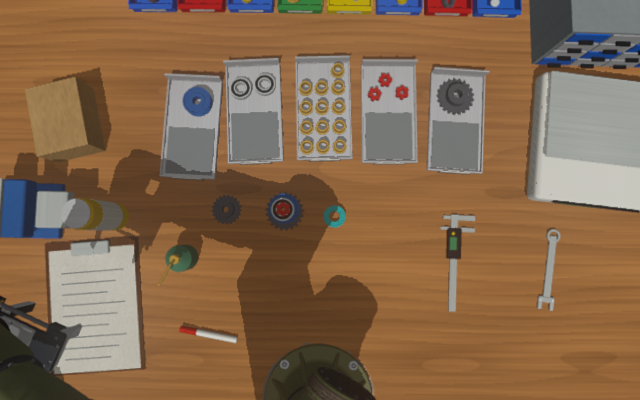

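View pics/side0.png

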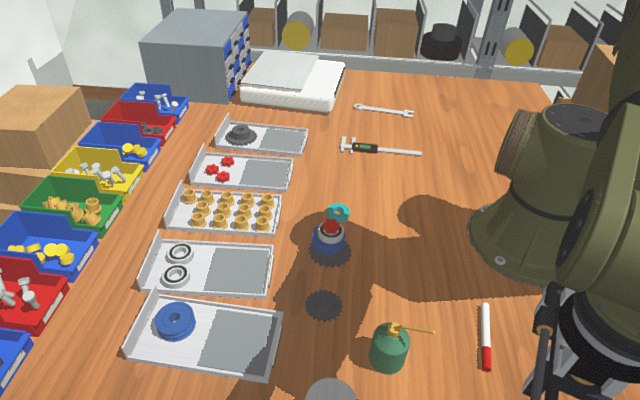

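The top picture shows the pile at (284,209). A small look-alike sprocket sits at (227,209) and a teal bearing at (335,216). The trays from left to right are pulley (191,123), bearing (254,112), bushes (323,107), spider (388,108) and sprocket (458,118). The side view agrees.

```bash
cat > mats.py <<'E'
from h import *
im=cv2.imread('pics/top0.png');w=np.load('top0.npy')
hsv=cv2.cvtColor(im,cv2.COLOR_BGR2HSV)
seed={'pulley':(188,150),'bearing':(254,136),'spider':(389,136),'sprocket':(456,146)}
g=(hsv[...,1]<40)&(hsv[...,2]<150)&(hsv[...,2]>90)
for n,(u,v) in seed.items():
    t=im[v,u].astype(int); m=(np.abs(im.astype(int)-t).max(-1)<14).astype(np.uint8)
    m=cv2.morphologyEx(m,cv2.MORPH_OPEN,np.ones((3,3)))
    _,l=cv2.connectedComponents(m); mm=(l==l[v,u])
    p=w[mm];p=p[np.isfinite(p[:,0])]
    r=cv2.minAreaRect(p[:,:2].astype(np.float32)); print(n,t,mm.sum(),np.round(np.median(p,0),1),np.round(r[0],1),np.round(r[1],1),round(r[2],1))
# layers of the pile
for nm in ['top0','side0']:
    w=np.load(nm+'.npy')
    near=np.hypot(w[...,0]-428,w[...,1]-87)<60
    for a,b in [(72,90),(60,72),(44,58),(3,14)]:
        p=w[near&(w[...,2]>a)&(w[...,2]<b)]
        c,rad=cv2.minEnclosingCircle(p[:,:2].astype(np.float32)); print(nm,a,b,len(p),np.round(c,1),round(rad,1),np.round(np.median(p[:,2]),1))
E
python3 mats.py
```

```text
pulley [117 118 115] 1834 [573.9 312.5   4.5] [571.  316.6] [112.2 104.8] 88.6
bearing [119 120 117] 2177 [606.3 162.9   4.3] [605.5 162.1] [118.5 113. ] 3.7
spider [118 120 118] 2120 [ 611.7 -156.6    4.3] [ 613.5 -156.6] [114.1 111.2] 1.2
sprocket [117 118 116] 2116 [ 591.5 -316.5    4.3] [ 591.1 -316.3] [111.9 115.6] 88.1
top0 72 90 138 [428.6  85.6] 16.6 80.5
top0 60 72 272 [428.4  87.2] 25.9 66.2
top0 44 58 264 [431.7  86. ] 33.5 51.1
top0 3 14 366 [427.2  87.8] 58.8 6.2
side0 72 90 181 [431.   86.4] 16.8 80.6
side0 60 72 268 [429.7  89. ] 26.8 66.8
side0 44 58 234 [433.4  86.1] 34.2 52.4
side0 3 14 568 [428.9  89.2] 59.1 7.3
```

```bash
python3 -m creep '{"slide":[[3,-6,0],[3,-6,0],[3,-6,0],[3,-6,0],[3,-6,0],[3,-6,0],[2,-4,0],[0,0,0]],"turn":[0,0,0,0,0,0,0,0],"claw":[1,1,1,1,1,1,1,1]}' 20
```

```text
clock: 2.1
eef_pos: [397.0, 131.6, 404.7]
eef_rot: [3.142, 0.0, 2.749]
wrist_force: [-0.3, 0.7, -0.8]
finger_gap: 94.2
finger_force: 0.0
```

```bash
cat > look.py <<'E'
from h import *
import sys
# usage: look.py name x y  z,radius ...   layers: points in z-band about z top -> enclosing circle
s=manip.read_state();print(np.round(s['eef_pos'],1),np.round(s['eef_rot'],3))
im,d,cal=shot('wrist',sys.argv[1]);w=world(d,cal);np.save(sys.argv[1]+'.npy',w)
x,y=float(sys.argv[2]),float(sys.argv[3])
for a in sys.argv[4:]:
    z,r=map(float,a.split(','))
    m=(np.hypot(w[...,0]-x,w[...,1]-y)<r+12)&(np.abs(w[...,2]-z)<4)
    p=w[m]
    if len(p)<20: print(z,'few');continue
    c,rad=cv2.minEnclosingCircle(p[:,:2].astype(np.float32))
    q=p[:,:2]
    h=cv2.convexHull(q.astype(np.float32))[:,0]
    e=cv2.fitEllipse(h) if len(h)>5 else None
    print(z,len(p),'circle',np.round(c,1),round(rad,1),'z',np.round(np.median(p[:,2]),1),'ell',e and np.round(e[0],1),e and np.round(e[1],1))
E
python3 look.py w1 430 87 81,17 67,26 52,33.5; python3 -c "
from h import *;c=manip.calibration('wrist');print(np.round(c['pose'],1))"
```

```text
[397.  131.6 404.7] [3.142 0.    2.749]
81.0 626 circle [429.9  84.6] 17.0 z 81.4 ell [429.9  84.6] [32.9 33.2]
67.0 1015 circle [429.7  86.4] 26.1 z 67.3 ell [429.6  86.5] [51.3 51.6]
52.0 834 circle [433.4  84.9] 33.9 z 52.6 ell [433.2  84.8] [66.5 67.3]
[[ 4.000e-01 -9.000e-01 -3.000e-01  3.230e+02]
 [ 9.000e-01  4.000e-01  1.000e-01  1.624e+02]
 [ 0.000e+00 -3.000e-01  1.000e+00  3.855e+02]
 [ 0.000e+00  0.000e+00  0.000e+00  1.000e+00]]
```

View pics/w1.png

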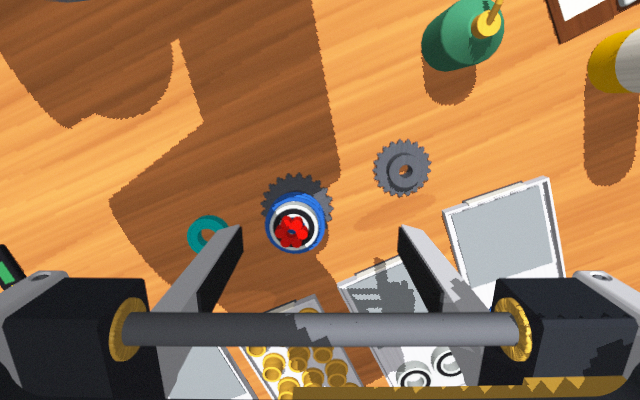

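The wrist picture shows the spider at (292,231) on top of the bearing, pulley and sprocket. The oil can at (463,35) is well clear.

```bash
python3 - <<'E'
from h import *
w=np.load('w1.npy');m=(np.hypot(w[...,0]-430,w[...,1]-84.6)<22)&(abs(w[...,2]-81)<4)
p=w[m][:,:2]-[429.9,84.6];r=np.hypot(*p.T);a=np.arctan2(p[:,1],p[:,0])
k=r>12
f=np.exp(6j*a[k]).mean();print(abs(f),'lobe angle deg',np.degrees(np.angle(f))/6,'closing now',np.degrees(2.749)-90)
E
```

```text
0.35029644553430517 lobe angle deg 4.476295630428129 closing now 67.50609788146332
```

```bash
python3 -m creep '{"slide":[[3.3,-4.65,-1],[0,0,-5],[0,0,-4],[0,0,-2],[0,0,-1],[0,0,-0.55],[0,0,0],[0,0,0]],"turn":[-0.05,0,0,0,0,0,0,0],"claw":[0.8,0.8,0.7,0.6,0.6,0.6,0.6,0.6]}' 10; python3 -m creep '{"slide":[[0,0,0],[0,0,0],[0,0,0],[0,0,0],[0,0,0],[0,0,0],[0,0,0],[0,0,0]],"turn":[0,0,0,0,0,0,0,0],"claw":[0.2,0.2,0.2,0.2,0.2,0.2,0.2,0.2]}' 10
```

```text
clock: 3.15
eef_pos: [429.3, 87.1, 269.8]
eef_rot: [3.141, 0.001, 2.703]
wrist_force: [-0.0, 0.3, -0.0]
finger_gap: 56.3
finger_force: 0.0
clock: 4.15
eef_pos: [429.2, 87.0, 269.2]
eef_rot: [3.142, 0.0, 2.703]
wrist_force: [-0.9, -1.4, 4.5]
finger_gap: 32.4
finger_force: 10.0
```

```bash
python3 -m creep '{"slide":[[0,0,0.5],[0,0,1],[0,0,2],[0,0,3],[0,0,2],[0,0,0],[0,0,0]],"turn":[0,0,0,0,0,0,0],"claw":[0.2,0.2,0.2,0.2,0.2,0.2,0.2]}' 10; python3 look.py w2 430 87 67,26 52,33.5
python3 -m creep '{"slide":[[1.5,-2,0],[3,-4,0],[3.3,-4.4,0],[3,-4,0],[3,-4,0],[3,-4,0],[1.5,-2,0],[0,0,0]],"turn":[0,0,0,0,0,0,0,0],"claw":[0.2,0.2,0.2,0.2,0.2,0.2,0.2,0.2]}' 10;  python3 look.py w3 612 -157 153,17 5,50
```

```text
clock: 5.03
eef_pos: [429.0, 87.0, 353.5]
eef_rot: [-3.141, -0.001, 2.703]
wrist_force: [-0.4, 0.1, 0.5]
finger_gap: 32.5
finger_force: 10.0
[429.   87.  353.5] [-3.141e+00 -1.000e-03  2.703e+00]
67.0 1884 circle [429.7  86.5] 25.9 z 67.3 ell [429.   86.9] [49.7 51.9]
52.0 1210 circle [433.  85.] 33.6 z 52.6 ell [433.1  85. ] [66.6 66.7]
clock: 6.08
eef_pos: [612.5, -158.1, 352.3]
eef_rot: [-3.141, -0.002, 2.701]
wrist_force: [-0.8, 0.0, -0.7]
finger_gap: 32.7
finger_force: 10.0
[ 612.5 -158.1  352.3] [-3.141e+00 -2.000e-03  2.701e+00]
153.0 250 circle [ 603.1 -153.8] 21.3 z 154.9 ell [ 608.5 -156.9] [21.3 44.7]
5.0 9869 circle [ 612. -157.] 62.0 z 5.7 ell [ 612.1 -157.1] [123.3 123.7]
```

View pics/w3.png

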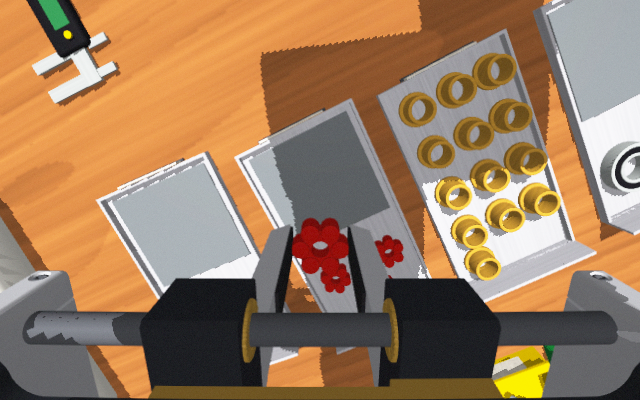

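The spider is held at (320,245) above its own tray. The trays and the bench below are clear.

```bash
python3 -m creep '{"slide":[[-0.1,0.1,-4],[0,0,-4],[0,0,-3],[0,0,-2],[0,0,-1],[0,0,0],[0,0,-0.2],[0,0,0]],"turn":[0,0,0,0,0,0,0,0],"claw":[0.2,0.2,0.2,0.2,0.2,0.2,0.2,0.2]}' 10; python3 -m creep '{"slide":[[0,0,-0.1],[0,0,-0.05],[0,0,0],[0,0,0]],"turn":[0,0,0,0],"claw":[0.2,0.2,0.2,0.2]}' 10; 
```

```text
clock: 7.12
eef_pos: [611.3, -156.0, 212.8]
eef_rot: [3.141, 0.001, 2.703]
wrist_force: [-0.4, -0.0, 1.1]
finger_gap: 32.3
finger_force: 10.0
clock: 7.62
eef_pos: [611.2, -156.0, 210.7]
eef_rot: [-3.142, -0.0, 2.703]
wrist_force: [0.2, -0.6, -0.1]
finger_gap: 32.4
finger_force: 10.0
```

```bash
python3 -m creep '{"slide":[[0,0,-0.2],[0,0,0],[0,0,0],[0,0,0]],"turn":[0,0,0,0],"claw":[0.2,0.2,0.2,0.2]}' 10; python3 -m creep '{"slide":[[0,0,-0.1],[0,0,0],[0,0,0]],"turn":[0,0,0],"claw":[0.2,0.2,0.2]}' 10; 
```

```text
clock: 8.12
eef_pos: [611.2, -156.0, 208.7]
eef_rot: [-3.142, 0.0, 2.703]
wrist_force: [0.3, 0.2, -0.1]
finger_gap: 32.5
finger_force: 10.0
clock: 8.5
eef_pos: [611.2, -156.0, 207.6]
eef_rot: [-3.142, -0.0, 2.703]
wrist_force: [0.2, 0.9, -0.8]
finger_gap: 32.7
finger_force: 10.0
```

```bash
python3 -m creep '{"slide":[[0,0,-0.05],[0,0,0],[0,0,0]],"turn":[0,0,0],"claw":[0.2,0.2,0.2]}' 10; python3 -m creep '{"slide":[[0,0,-0.05],[0,0,0],[0,0,0]],"turn":[0,0,0],"claw":[0.2,0.2,0.2]}' 10;  python3 -m creep '{"slide":[[0,0,-0.05],[0,0,0],[0,0,0]],"turn":[0,0,0],"claw":[0.2,0.2,0.2]}' 10
```

```text
clock: 8.88
eef_pos: [611.2, -156.0, 207.3]
eef_rot: [3.142, 0.0, 2.703]
wrist_force: [-1.4, 0.7, 4.2]
finger_gap: 32.4
finger_force: 10.0
clock: 9.25
eef_pos: [611.2, -156.0, 207.3]
eef_rot: [3.142, 0.0, 2.703]
wrist_force: [-3.6, 0.3, 7.5]
finger_gap: 32.7
finger_force: 10.0
clock: 9.62
eef_pos: [611.3, -156.0, 207.0]
eef_rot: [3.142, 0.001, 2.703]
wrist_force: [-3.9, 1.1, 9.6]
finger_gap: 32.4
finger_force: 10.0
```

Contact. I release gently, rise, go back over the pile and look at the placed spider on the way.

```bash
python3 -m creep '{"slide":[[0,0,0.05],[0,0,0],[0,0,0],[0,0,0],[0,0,0],[0,0,1],[0,0,3],[0,0,4]],"turn":[0,0,0,0,0,0,0,0],"claw":[0.4,0.45,0.5,0.5,0.5,0.55,0.55,0.55]}' 10;python3 -m creep '{"slide":[[0,0,5],[-3,4,0],[-3,4,0],[-3,4,0],[0,0,0]],"turn":[0,0,0,0,0],"claw":[0.7,0.7,0.7,0.7,0.7]}' 10; python3 look.py w4 612 -157 19,17; python3 -m creep '{"slide":[[-3,4,0],[-3,4,0],[-3,4,0],[-0.2,0.3,0],[0,0,0]],"turn":[0,0,0,0,0],"claw":[0.8,0.8,0.8,0.8,0.8]}' 10;python3 look.py w5 430 87 67,26 52,33.5
```

```text
clock: 10.62
eef_pos: [611.0, -155.9, 287.6]
eef_rot: [-3.141, -0.001, 2.703]
wrist_force: [-0.2, -0.2, 0.7]
finger_gap: 51.5
finger_force: 0.0
clock: 11.25
eef_pos: [519.9, -34.1, 337.8]
eef_rot: [3.141, 0.001, 2.705]
wrist_force: [1.2, 0.5, 0.4]
finger_gap: 65.7
finger_force: 0.0
[519.9 -34.1 337.8] [3.141e+00 1.000e-03 2.705e+00]
19.0 278 circle [ 612.  -153.2] 14.3 z 19.5 ell [ 610.6 -151.8] [23.6 28.8]
clock: 11.92
eef_pos: [430.0, 86.6, 337.1]
eef_rot: [3.141, 0.001, 2.703]
wrist_force: [0.2, -0.3, 0.2]
finger_gap: 75.6
finger_force: 0.0
[430.   86.6 337.1] [3.141e+00 1.000e-03 2.703e+00]
67.0 2366 circle [429.8  86.5] 25.9 z 67.3 ell [429.8  86.5] [51.5 51.7]
52.0 1563 circle [433.3  84.5] 33.8 z 52.6 ell [433.3  84.8] [66.5 67.1]
```

View pics/w4.png

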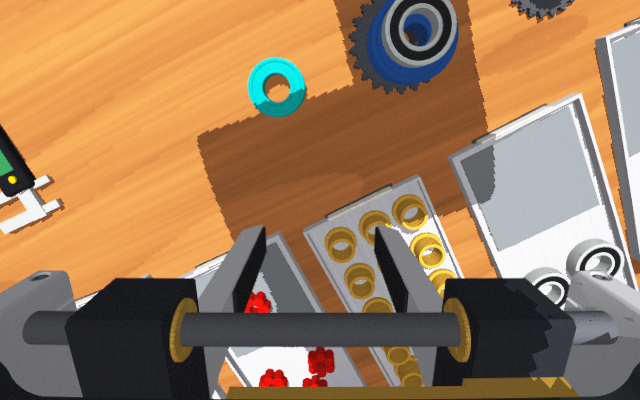

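The spider is set down on its mat at (258,303), partly behind the finger. The bearing is intact on the pile at (420,28). I descend on it next.

```bash
python3 -m creep '{"slide":[[0,0,-3],[0,0,-3],[0,0,-1.5],[0,0,-0.7],[0,0,0],[0,0,0]],"turn":[0,0,0,0,0,0],"claw":[0.8,0.8,0.8,0.8,0.8,0.8]}' 20
```

```text
clock: 12.72
eef_pos: [429.5, 87.0, 255.4]
eef_rot: [3.141, 0.001, 2.703]
wrist_force: [-0.5, 0.4, 0.4]
finger_gap: 75.5
finger_force: 0.0
```

```bash
python3 -m creep '{"slide":[[0,0,-0.1],[0,0,0],[0,0,0],[0,0,0],[0,0,0],[0,0,0],[0,0,0],[0,0,0]],"turn":[0,0,0,0,0,0,0,0],"claw":[0.7,0.6,0.5,0.4,0.4,0.4,0.4,0.4]}' 20;  python3 -m creep '{"slide":[[0,0,0.3],[0,0,0.7],[0,0,2],[0,0,3],[0,0,3],[0,0,0],[0,0,0]],"turn":[0,0,0,0,0,0,0],"claw":[0.4,0.4,0.4,0.4,0.4,0.4,0.4]}' 20; python3 look.py w6 432 86 52,33.5 
```

```text
clock: 13.72
eef_pos: [429.3, 87.0, 253.8]
eef_rot: [3.141, 0.0, 2.703]
wrist_force: [-1.2, 0.9, 4.6]
finger_gap: 51.3
finger_force: 20.0
clock: 14.6
eef_pos: [429.0, 87.0, 342.8]
eef_rot: [-3.141, -0.001, 2.703]
wrist_force: [-0.4, -0.2, -1.7]
finger_gap: 51.2
finger_force: 20.0
[429.   87.  342.8] [-3.141e+00 -1.000e-03  2.703e+00]
52.0 2458 circle [433.3  84.8] 33.8 z 52.2 ell [433.3  84.9] [66.5 67.2]
```

```bash
python3 -m creep '{"slide":[[2,0.8,0],[3.7,1.6,0],[4,1.7,0],[4,1.7,0],[3,1.3,0],[1,0.4,0],[0,0,0]],"turn":[0,0,0,0,0,0,0],"claw":[0.4,0.4,0.4,0.4,0.4,0.4,0.4]}' 20
cat > mat.py <<'E'
from h import *
import sys
im,d,cal=shot('wrist',sys.argv[1]);w=world(d,cal);x,y=float(sys.argv[2]),float(sys.argv[3])
# mat is raised above tray floor?  use saturation-free dark grey pixels at z~5
hsv=cv2.cvtColor(im,cv2.COLOR_RGB2HSV)
r=np.hypot(w[...,0]-x,w[...,1]-y)
for z0 in (3.5,):
    m=(abs(w[...,2]-5)<3)&(r<90)&(hsv[...,2]<205)&(hsv[...,1]<60)
    m=cv2.morphologyEx(m.astype(np.uint8),cv2.MORPH_OPEN,np.ones((3,3)))
    n,l,st,_=cv2.connectedComponentsWithStats(m);i=1+st[1:,4].argmax();p=w[l==i][:,:2].astype(np.float32)
    R=cv2.minAreaRect(p);print(len(p),np.round(R[0],1),np.round(R[1],1),round(R[2],1))
# lip tops
p=w[(abs(w[...,2]-12)<2)&(r<110)]; np.save('lip.npy',p)
R=cv2.minAreaRect(p[:,:2].astype(np.float32));print('lip',len(p),np.round(R[0],1),np.round(R[1],1),round(R[2],1))
E
python3 mat.py w7 606 162
```

```text
clock: 15.52
eef_pos: [606.1, 161.9, 342.4]
eef_rot: [-3.14, -0.002, 2.703]
wrist_force: [-0.4, -0.4, -1.9]
finger_gap: 51.2
finger_force: 20.0
10086 [606.1 160.6] [119.1 124.9] 3.3
lip 1888 [627.  154.6] [198.3 176.8] 89.3
```

View pics/w7.png

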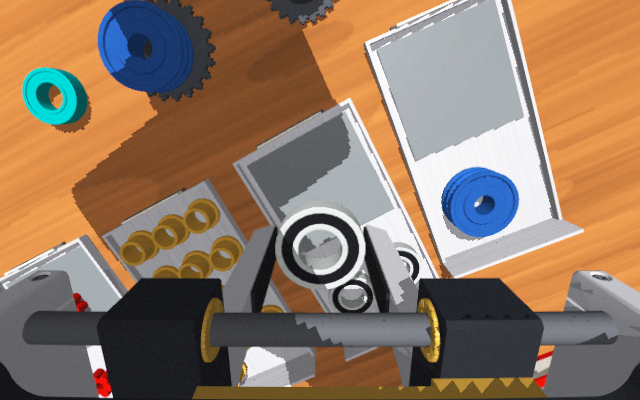

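The bearing is held at (320,245) over its tray, with the mat in view above and behind it. The pulley tray's mat is fully visible at (455,90).

```bash
python3 -m creep '{"slide":[[0,0,-4],[0,0,-4],[0,0,-3],[0,0,-1.5],[0,0,-0.8],[0,0,0],[0,0,0]],"turn":[0,0,0,0,0,0,0],"claw":[0.4,0.4,0.4,0.4,0.4,0.4,0.4]}' 20; python3 - <<'E'
from h import *
im=cv2.imread('pics/w7.png')
E
python3 -m creep '{"slide":[[0,0,-0.1],[0,0,0],[0,0,0]],"turn":[0,0,0],"claw":[0.4,0.4,0.4]}' 20
```

```text
clock: 16.45
eef_pos: [606.4, 162.0, 211.7]
eef_rot: [3.141, 0.001, 2.703]
wrist_force: [-0.4, -0.6, -1.0]
finger_gap: 50.9
finger_force: 20.0
clock: 16.82
eef_pos: [606.2, 162.0, 209.8]
eef_rot: [3.141, 0.0, 2.703]
wrist_force: [-0.7, -0.4, -1.4]
finger_gap: 51.6
finger_force: 20.0
```

```bash
python3 -m creep '{"slide":[[0,0,-0.2],[0,0,0],[0,0,0]],"turn":[0,0,0],"claw":[0.4,0.4,0.4]}' 20; python3 -m creep '{"slide":[[0,0,-0.08],[0,0,0],[0,0,0]],"turn":[0,0,0],"claw":[0.4,0.4,0.4]}' 20; python3 -m creep '{"slide":[[0,0,-0.05],[0,0,0],[0,0,0]],"turn":[0,0,0],"claw":[0.4,0.4,0.4]}' 20
```

```text
clock: 17.2
eef_pos: [606.2, 162.0, 207.6]
eef_rot: [-3.142, -0.0, 2.703]
wrist_force: [0.3, -0.3, -2.0]
finger_gap: 51.5
finger_force: 20.0
clock: 17.58
eef_pos: [606.2, 162.1, 206.9]
eef_rot: [3.142, 0.0, 2.703]
wrist_force: [0.4, 0.4, -1.4]
finger_gap: 51.4
finger_force: 20.0
clock: 17.95
eef_pos: [606.2, 162.0, 206.8]
eef_rot: [3.141, 0.0, 2.703]
wrist_force: [-3.6, -0.2, 5.6]
finger_gap: 51.7
finger_force: 20.0
```

```bash
python3 -m creep '{"slide":[[0,0,0],[0,0,0],[0,0,0],[0,0,0],[0,0,0],[0,0,1],[0,0,3],[0,0,4]],"turn":[0,0,0,0,0,0,0,0],"claw":[0.6,0.65,0.7,0.7,0.7,0.7,0.7,0.7]}' 20;python3 -m creep '{"slide":[[0,0,5],[-4,-1.7,0],[-4,-1.8,0],[-4,-1.8,0],[-4,-1.8,0],[-1.3,-0.6,0],[0,0,0]],"turn":[0,0,0,0,0,0,0],"claw":[0.8,0.9,1,1,1,1,1]}' 20; python3 look.py w8 433 85 52,33.5 7,45; python3 - <<'E'
from h import *
w=np.load('w8.npy')
r=np.hypot(w[...,0]-606,w[...,1]-162)
p=w[(r<45)&(abs(w[...,2]-20)<3)];print('bearing placed',len(p),np.round(np.median(p,0),1) if len(p) else '', len(p)>5 and cv2.minEnclosingCircle(p[:,:2].astype(np.float32)))
E
```

```text
clock: 18.95
eef_pos: [606.0, 162.0, 287.3]
eef_rot: [-3.141, -0.001, 2.703]
wrist_force: [0.1, 0.1, -1.0]
finger_gap: 65.8
finger_force: 0.0
clock: 19.82
eef_pos: [433.2, 84.9, 337.2]
eef_rot: [3.141, 0.001, 2.702]
wrist_force: [-0.6, -0.8, 0.5]
finger_gap: 94.1
finger_force: 0.0
[433.2  84.9 337.2] [3.141e+00 1.000e-03 2.702e+00]
52.0 4155 circle [433.3  84.7] 33.8 z 52.1 ell [433.3  84.8] [66.7 67.1]
7.0 1881 circle [435.1  87.9] 53.0 z 7.6 ell [434.4  85.4] [ 93.7 105.1]
bearing placed 30 [598.5 183.7  21. ] ((600.0155029296875, 183.54876708984375), 9.63668441772461)
```

View pics/w8.png

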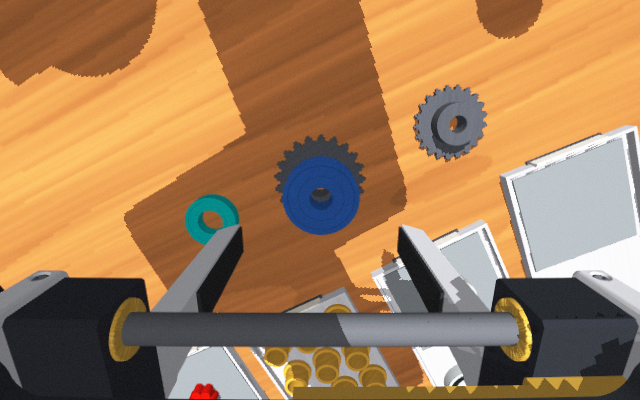

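The pulley is centred at (320,195) and the sprocket sits below it undisturbed.

```bash
python3 -m creep '{"slide":[[0,0,-4],[0,0,-3],[0,0,-2],[0,0,-1.2],[0,0,-0.5],[0,0,0],[0,0,0]],"turn":[0,0,0,0,0,0,0],"claw":[1,1,1,1,1,1,1]}' 35; python3 -m creep '{"slide":[[0,0,0],[0,0,0],[0,0,0],[0,0,0],[0,0,0],[0,0,0],[0,0,0],[0,0,0]],"turn":[0,0,0,0,0,0,0,0],"claw":[0.9,0.8,0.7,0.6,0.6,0.6,0.6,0.6]}' 35
```

```text
clock: 20.75
eef_pos: [433.4, 85.1, 229.9]
eef_rot: [3.141, 0.001, 2.703]
wrist_force: [-0.4, 0.4, -0.5]
finger_gap: 93.9
finger_force: 0.0
clock: 21.75
eef_pos: [433.3, 85.1, 229.5]
eef_rot: [3.141, 0.0, 2.703]
wrist_force: [-0.9, 0.7, 4.8]
finger_gap: 66.8
finger_force: 35.0
```

```bash
python3 -m creep '{"slide":[[0,0,0.3],[0,0,0.7],[0,0,2],[0,0,3],[0,0,4],[0,0,2],[0,0,0]],"turn":[0,0,0,0,0,0,0],"claw":[0.6,0.6,0.6,0.6,0.6,0.6,0.6]}' 35; python3 look.py w9 430 87 28,25 7,45;  python3 -m creep '{"slide":[[1.5,2.5,0],[2.5,4,0],[2.5,4.2,0],[2.5,4.2,0],[1,2,0],[0,0,0]],"turn":[0,0,0,0,0,0],"claw":[0.6,0.6,0.6,0.6,0.6,0.6]}' 35; python3 look.py w10 571 316 5,50; python3 mat.py w11 571 316
```

```text
clock: 22.62
eef_pos: [433.1, 85.0, 350.5]
eef_rot: [3.14, 0.002, 2.703]
wrist_force: [0.3, -0.2, -5.0]
finger_gap: 66.1
finger_force: 35.0
[433.1  85.  350.5] [3.140e+00 2.000e-03 2.703e+00]
28.0 1059 circle [427.8  86.2] 24.9 z 28.7 ell [427.6  86.3] [48.4 49.3]
7.0 2364 circle [427.2  84.4] 50.4 z 7.6 ell [423.2  85.7] [ 81.2 100. ]
clock: 23.42
eef_pos: [533.3, 255.0, 347.0]
eef_rot: [-3.139, -0.002, 2.704]
wrist_force: [-0.7, 0.9, -4.1]
finger_gap: 66.5
finger_force: 35.0
[533.3 255.  347. ] [-3.139e+00 -2.000e-03  2.704e+00]
5.0 8619 circle [571. 316.] 62.0 z 5.7 ell [568.6 320.1] [112.4 125.8]
1807 [607.5 328.4] [82.9 40.1] 87.8
lip 1133 [580. 302.] [159.4 159.1] 87.5
```

View pics/w10.png

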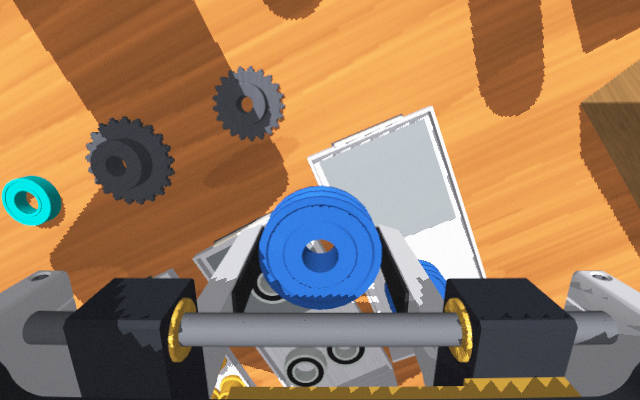

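The pulley is held at (320,245) and the larger sprocket at (130,160) is undisturbed. The pulley mat shows with near corners at about (318,168) and (430,117) and a far right corner at (455,215).

```bash
python3 - <<'E'
from h import *
im=cv2.imread('pics/w10.png');w=np.load('w10.npy')
t=im[170,400].astype(int);m=(np.abs(im.astype(int)-t).max(-1)<15).astype(np.uint8)
_,l=cv2.connectedComponents(m);mm=l==l[170,400];p=w[mm];p=p[np.isfinite(p[:,0])&(abs(p[:,2]-5)<3)][:,:2]
# tray yaw from near/right edges: project, near edge at min x', right(left) edge at max y'
for yaw in np.radians([-6,-4,-3,-2,-1,0,2]):
    R=np.array([[np.cos(yaw),np.sin(yaw)],[-np.sin(yaw),np.cos(yaw)]]);q=p@R.T
    lo,hi=np.percentile(q,.3,0),np.percentile(q,99.7,0)
    c=np.array([lo[0]+56,hi[1]-56])@R
    print(round(np.degrees(yaw),1),t,len(p),np.round(hi-lo,1),np.round(c,1), np.round((np.array([hi[0]-56,hi[1]-56])@R),1))
# tray outline from bearings: yaw by top image
wt=np.load('top0.npy');m=manip
E
```

```text
-6.0 [203 198 191] 9048 [111.6 114.3] [567.8 317.6] [567.4 317.6]
-4.0 [203 198 191] 9048 [110.8 111.6] [568.8 316.1] [567.7 316.2]
-3.0 [203 198 191] 9048 [110.8 110.4] [569.2 315.6] [568.  315.7]
-2.0 [203 198 191] 9048 [111.3 109.5] [569.3 315.5] [568.6 315.6]
-1.0 [203 198 191] 9048 [112.1 109.2] [569.1 316. ] [569.2 316. ]
0.0 [203 198 191] 9048 [113.  108.8] [568.7 316.4] [569.7 316.4]
2.0 [203 198 191] 9048 [115.5 108.8] [567.4 317.8] [570.9 317.9]
```

```bash
python3 -m creep '{"slide":[[1.8,3,0],[1.8,3.1,0],[0,0,-4],[0,0,-4],[0,0,-3],[0,0,-1.5],[0,0,-0.8],[0,0,0]],"turn":[0,0,0,0,0,0,0,0],"claw":[0.6,0.6,0.6,0.6,0.6,0.6,0.6,0.6]}' 35; python3 -m creep '{"slide":[[0,0,-0.2],[0,0,-0.1],[0,0,0],[0,0,0]],"turn":[0,0,0,0],"claw":[0.6,0.6,0.6,0.6]}' 35
```

```text
clock: 24.52
eef_pos: [569.3, 314.9, 216.8]
eef_rot: [3.141, 0.0, 2.703]
wrist_force: [0.4, -0.3, -4.3]
finger_gap: 66.3
finger_force: 35.0
clock: 25.02
eef_pos: [569.2, 315.0, 213.5]
eef_rot: [3.141, 0.0, 2.703]
wrist_force: [0.1, -0.1, -3.8]
finger_gap: 65.8
finger_force: 35.0
```

```bash
python3 -m creep '{"slide":[[0,0.1,-0.4],[0,0,-0.1],[0,0,0],[0,0,0]],"turn":[0,0,0,0],"claw":[0.6,0.6,0.6,0.6]}' 35;  python3 -m creep '{"slide":[[0,0,-0.12],[0,0,0],[0,0,0]],"turn":[0,0,0],"claw":[0.6,0.6,0.6]}' 35;  python3 -m creep '{"slide":[[0,0,-0.05],[0,0,0],[0,0,0]],"turn":[0,0,0],"claw":[0.6,0.6,0.6]}' 35
```

```text
clock: 25.52
eef_pos: [569.2, 316.0, 208.4]
eef_rot: [3.142, 0.0, 2.703]
wrist_force: [-0.4, 0.5, -4.0]
finger_gap: 66.5
finger_force: 35.0
clock: 25.9
eef_pos: [569.2, 316.0, 207.2]
eef_rot: [3.142, 0.0, 2.703]
wrist_force: [0.8, 0.6, -4.9]
finger_gap: 66.3
finger_force: 35.0
clock: 26.28
eef_pos: [569.2, 316.0, 206.6]
eef_rot: [3.142, 0.0, 2.703]
wrist_force: [-0.3, -0.3, -4.4]
finger_gap: 66.1
finger_force: 35.0
```

```bash
python3 -m creep '{"slide":[[0,0,-0.05],[0,0,0],[0,0,0]],"turn":[0,0,0],"claw":[0.6,0.6,0.6]}' 35;  python3 -m creep '{"slide":[[0,0,-0.04],[0,0,0],[0,0,0]],"turn":[0,0,0],"claw":[0.6,0.6,0.6]}' 35
```

```text
clock: 26.65
eef_pos: [569.2, 316.0, 206.5]
eef_rot: [3.141, 0.0, 2.703]
wrist_force: [-3.9, -1.7, 4.2]
finger_gap: 66.6
finger_force: 35.0
clock: 27.02
eef_pos: [569.2, 316.0, 206.5]
eef_rot: [3.141, 0.0, 2.703]
wrist_force: [-6.1, -3.3, 7.3]
finger_gap: 66.3
finger_force: 35.0
```

```bash
python3 -m creep '{"slide":[[0,0,0],[0,0,0],[0,0,0],[0,0,0],[0,0,0],[0,0,1],[0,0,3],[0,0,4]],"turn":[0,0,0,0,0,0,0,0],"claw":[0.75,0.8,0.85,0.85,0.85,0.85,0.85,0.85]}' 35;python3 -m creep '{"slide":[[0,0,5],[-2.8,-4.6,0],[-2.8,-4.6,0],[-2.8,-4.6,0],[-2.8,-4.6,0],[-2.9,-4.6,0],[0,0,0]],"turn":[0,0,0,0,0,0,0],"claw":[0.85,0.85,0.85,0.85,0.85,0.85,0.85]}' 35; python3 look.py w12 428 86 28,25 7,46
```

```text
clock: 28.02
eef_pos: [569.1, 316.0, 286.7]
eef_rot: [-3.141, -0.001, 2.703]
wrist_force: [0.1, -0.4, 0.7]
finger_gap: 79.7
finger_force: 0.0
clock: 28.9
eef_pos: [427.0, 84.3, 336.7]
eef_rot: [3.141, 0.001, 2.7]
wrist_force: [-0.3, -0.1, 0.4]
finger_gap: 80.1
finger_force: 0.0
[427.   84.3 336.7] [3.141e+00 1.000e-03 2.700e+00]
28.0 1852 circle [428.1  86.1] 24.9 z 28.7 ell [428.1  86.2] [49.4 49.5]
7.0 3362 circle [430.8  80. ] 52.2 z 7.6 ell [427.1  84.6] [ 89.5 101.6]
```

View pics/w12.png

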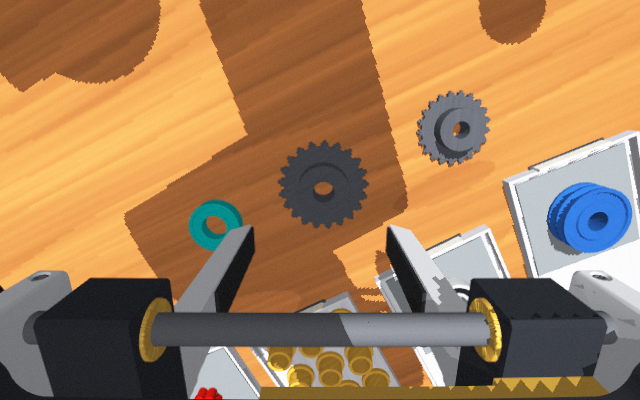

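The sprocket is at (323,185). The pulley sits on its mat at (590,217).

```bash
python3 -m creep '{"slide":[[0.1,0.2,-4],[0,0,-4],[0,0,-2.5],[0,0,-1.5],[0,0,-0.5],[0,0,0],[0,0,0]],"turn":[0,0,0,0,0,0,0],"claw":[0.85,0.8,0.75,0.75,0.75,0.75,0.75]}' 50
```

```text
clock: 29.82
eef_pos: [429.5, 88.1, 211.5]
eef_rot: [3.141, 0.001, 2.703]
wrist_force: [-0.3, -0.1, -1.1]
finger_gap: 70.5
finger_force: 0.0
```

```bash
python3 -m creep '{"slide":[[-0.13,-0.18,-0.15],[0,0,0],[0,0,0]],"turn":[0,0,0],"claw":[0.7,0.7,0.65]}' 50; python3 -m creep '{"slide":[[0,0,0],[0,0,0],[0,0,0],[0,0,0],[0,0,0],[0,0,0],[0,0,0]],"turn":[0,0,0,0,0,0,0],"claw":[0.6,0.5,0.4,0.4,0.4,0.4,0.4]}' 50
```

```text
clock: 30.2
eef_pos: [427.9, 86.2, 209.4]
eef_rot: [3.141, 0.0, 2.703]
wrist_force: [0.3, -1.2, -0.6]
finger_gap: 61.4
finger_force: 0.0
clock: 31.08
eef_pos: [427.9, 86.3, 209.3]
eef_rot: [3.141, 0.0, 2.703]
wrist_force: [1.7, 2.7, -1.2]
finger_gap: 48.9
finger_force: 50.0
```

```bash
python3 -m creep '{"slide":[[0,0,0.3],[0,0,0.7],[0,0,2],[0,0,3],[0,0,4],[0,0,3],[0,0,0]],"turn":[0,0,0,0,0,0,0],"claw":[0.4,0.4,0.4,0.4,0.4,0.4,0.4]}' 50;  python3 -m creep '{"slide":[[1,-2.5,0],[1.5,-4.2,0],[1.6,-4.2,0],[1.6,-4.2,0],[1.6,-4.2,0],[1.6,-4.2,0],[1.6,-4.2,0],[0.8,-2,0]],"turn":[0,0,0,0,0,0,0,0],"claw":[0.4,0.4,0.4,0.4,0.4,0.4,0.4,0.4]}' 50; python3 -m creep '{"slide":[[0,0,0]],"turn":[0],"claw":[0.4]}' 50; python3 look.py w13 591 -316 5,50
```

```text
clock: 31.95
eef_pos: [427.9, 86.2, 340.9]
eef_rot: [3.14, 0.003, 2.703]
wrist_force: [-0.7, -0.1, -5.0]
finger_gap: 49.2
finger_force: 50.0
clock: 32.95
eef_pos: [541.0, -212.8, 336.7]
eef_rot: [-3.141, -0.003, 2.701]
wrist_force: [0.4, -0.1, -5.3]
finger_gap: 48.8
finger_force: 50.0
clock: 33.08
eef_pos: [540.8, -211.8, 336.8]
eef_rot: [-3.141, -0.003, 2.701]
wrist_force: [0.5, 0.1, -5.4]
finger_gap: 49.6
finger_force: 50.0
[ 540.8 -211.8  336.8] [-3.141e+00 -3.000e-03  2.701e+00]
5.0 3182 circle [ 591.3 -316.5] 61.8 z 5.8 ell [ 591.5 -316.6] [117.9 123.8]
```

View pics/w13.png

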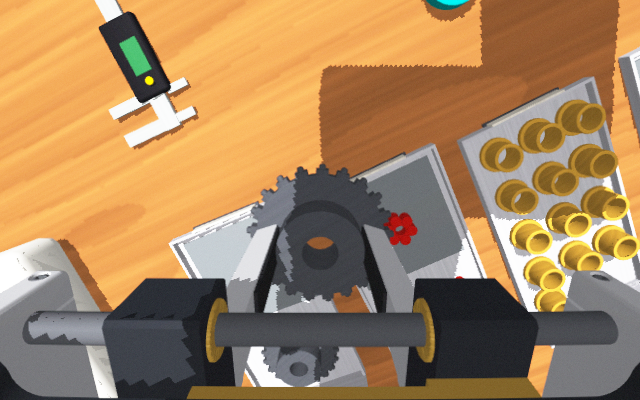

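The sprocket is held at (320,240), its mat is at lower left (215,255), and the placed spider is at (400,228).

```bash
python3 -m creep '{"slide":[[1.5,-3.2,0],[2,-4.2,0],[1.5,-3,0],[0,0,-4],[0,0,-4],[0,0,-2.5],[0,0,-0.7],[0,0,0]],"turn":[0,0,0,0,0,0,0,0],"claw":[0.4,0.4,0.4,0.4,0.4,0.4,0.4,0.4]}' 50; python3 mat.py w14 591 -316
```

```text
clock: 34.12
eef_pos: [591.0, -314.2, 227.4]
eef_rot: [3.142, -0.0, 2.703]
wrist_force: [-0.1, 0.1, -4.1]
finger_gap: 48.9
finger_force: 50.0
5719 [ 595.7 -318.3] [124.7 126.3] 87.5
lip 4190 [ 613.4 -300.3] [168. 173.] 87.4
```

```bash
python3 - <<'E'
from h import *
im,d,cal=shot('top','top1');w=world(d,cal);np.save('top1.npy',w)
for n,x,y,z,r in [('spider',612,-157,19,17),('bearing',606,162,20,26),('pulley',569,316,29,33.5)]:
    m=(np.hypot(w[...,0]-x,w[...,1]-y)<r+12)&(abs(w[...,2]-z)<4.5);p=w[m]
    if len(p)>10: print(n,len(p),np.round(cv2.minEnclosingCircle(p[:,:2].astype(np.float32))[0],1),np.round(np.median(p,0),1))
E
```

```text
spider 112 [ 611.5 -156.7] [ 610.5 -156.7   18.4]
bearing 272 [604.9 162. ] [604.1 160.9  19. ]
pulley 565 [567.2 316.7] [567.2 317.3  28.2]
```

```bash
python3 -m creep '{"slide":[[0,-0.22,-0.5],[0,0,-0.4],[0,0,0],[0,0,0]],"turn":[0,0,0,0],"claw":[0.4,0.4,0.4,0.4]}' 50;  python3 -m creep '{"slide":[[0,0,-0.15],[0,0,0],[0,0,0]],"turn":[0,0,0],"claw":[0.4,0.4,0.4]}' 50
```

```text
clock: 34.72
eef_pos: [590.9, -317.0, 218.3]
eef_rot: [-3.142, 0.0, 2.703]
wrist_force: [-0.3, 0.9, -5.1]
finger_gap: 49.0
finger_force: 50.0
clock: 35.1
eef_pos: [590.9, -317.0, 216.8]
eef_rot: [-3.142, -0.0, 2.703]
wrist_force: [1.0, -0.7, -5.5]
finger_gap: 49.2
finger_force: 50.0
```

```bash
python3 -m creep '{"slide":[[0,0,-0.15],[0,0,0],[0,0,0]],"turn":[0,0,0],"claw":[0.4,0.4,0.4]}' 50;  python3 -m creep '{"slide":[[0,0,-0.06],[0,0,0],[0,0,0]],"turn":[0,0,0],"claw":[0.4,0.4,0.4]}' 50;  python3 -m creep '{"slide":[[0,0,-0.05],[0,0,0],[0,0,0]],"turn":[0,0,0],"claw":[0.4,0.4,0.4]}' 50
```

```text
clock: 35.48
eef_pos: [590.9, -317.0, 215.3]
eef_rot: [3.142, -0.0, 2.703]
wrist_force: [-0.5, 0.4, -5.1]
finger_gap: 49.2
finger_force: 50.0
clock: 35.85
eef_pos: [590.9, -317.0, 214.6]
eef_rot: [-3.142, -0.0, 2.703]
wrist_force: [0.3, -0.2, -4.8]
finger_gap: 49.1
finger_force: 50.0
clock: 36.22
eef_pos: [590.9, -317.0, 214.3]
eef_rot: [-3.142, 0.0, 2.703]
wrist_force: [-0.4, 0.5, -1.7]
finger_gap: 49.4
finger_force: 50.0
```

```bash
python3 -m creep '{"slide":[[0,0,-0.05],[0,0,0],[0,0,0]],"turn":[0,0,0],"claw":[0.4,0.4,0.4]}' 50; python3 -m creep '{"slide":[[0,0,0],[0,0,0],[0,0,0],[0,0,0],[0,0,0],[0,0,1],[0,0,3],[0,0,4]],"turn":[0,0,0,0,0,0,0,0],"claw":[0.55,0.6,0.65,0.7,0.7,0.7,0.7,0.7]}' 50; python3 -m creep '{"slide":[[0,0,5],[-2,3,3],[-3,4,0],[-3,4,0],[-3,4,0],[-3,4,0],[0,0,0],[0,0,0]],"turn":[0,0,0,0,0,0,0,0],"claw":[0.7,0.7,0.7,0.7,0.7,0.7,0.7,0.7]}' 50
python3 - <<'E'
from h import *
im,d,cal=shot('top','top2');w=world(d,cal)
for n,x,y,z,r in [('spider',612,-157,19,17),('bearing',606,162,20,26),('pulley',569,316,29,33.5),('sprocket hub',591,-317,33,25),('sprocket plate',591,-317,12,44)]:
    m=(np.hypot(w[...,0]-x,w[...,1]-y)<r+(2 if 'plate' in n else 12))&(abs(w[...,2]-z)<3.5);p=w[m]
    if len(p)>10: print(n,len(p),np.round(cv2.minEnclosingCircle(p[:,:2].astype(np.float32)),1) if 0 else np.round(cv2.minEnclosingCircle(p[:,:2].astype(np.float32))[0],1),np.round(np.median(p,0),1))
shot('side','side2')
E
```

```text
clock: 36.6
eef_pos: [590.9, -317.0, 214.3]
eef_rot: [-3.142, 0.0, 2.703]
wrist_force: [-4.7, 1.9, 4.9]
finger_gap: 48.8
finger_force: 50.0
clock: 37.6
eef_pos: [590.8, -316.9, 294.5]
eef_rot: [3.141, -0.001, 2.703]
wrist_force: [-0.3, 0.3, -0.1]
finger_gap: 65.6
finger_force: 0.0
clock: 38.6
eef_pos: [451.2, -127.2, 374.5]
eef_rot: [3.142, 0.002, 2.703]
wrist_force: [-0.7, 0.2, -1.0]
finger_gap: 65.7
finger_force: 0.0
spider 104 [ 611.5 -156.5] [ 610.2 -156.7   18.5]
bearing 256 [604.9 161.6] [605.3 163.   19.2]
pulley 513 [567.3 317. ] [567.2 317.2  28.3]
sprocket hub 286 [ 590.5 -315. ] [ 590.8 -313.7   32.4]
sprocket plate 560 [ 590.6 -317. ] [ 584.6 -310.6   11.3]
```

View pics/top2.png

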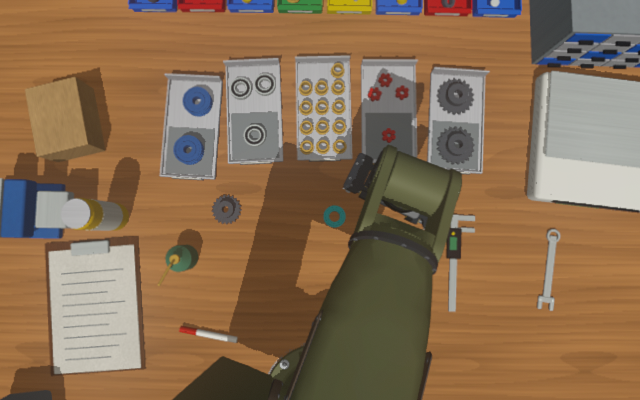

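View pics/side2.png

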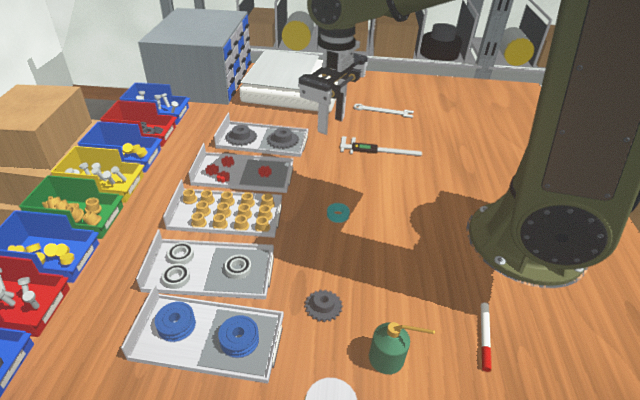

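All four parts lie flat on their own mats: pulley (188,150), bearing (255,135), spider (388,135) and sprocket (457,146) in the top view. The oil can and caliper are where they were, and the gripper touches nothing.

```bash
python3 -c "
from cell import manip;print(manip.sign_off())"
```

```text
the job is handed in; nothing more can be done
None
```

The job is handed in: all four parts are flat on the right mats, each within a few mm of the middle, taken from the top down and finished at about 39 s, with the oil can and caliper not moved.

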